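# Clamp the block in the check nest and hold its plug gauge half drawn

### The arm

A 7-joint arm with a two-finger parallel gripper is mounted at the origin on the work surface. World frame = base frame: x ahead of the robot, y to its left, z up, the work surface at z = 0. Lengths are in mm, angles in rad, forces in N, time in s.
With the tool pointing down it reaches from about 350 to 900 mm from the base axis. Payload 19.9 kg.
Tool frame: the origin (TCP) lies at the very end of the fingers, on their centre line; the grasp point (between the pads) lies 19 mm behind it; z points along the fingers, y is the line along which they close (so a half turn about z gives the same grasp; the last joint's range is limited). The gripper opens to 94 mm and grips with 3 to 60 N. Pads are 16 mm wide; open, the fingers measure 119 mm over their backs; the gripper's body (75 mm by 177 mm) begins 78 mm behind the grasp point.
Start: joints at [1.25, 0.417, -0.01, 1.614, 0.005, 1.111, -0.053], TCP at [171.993, -600.844, 171.125] pointing down, gripper open.
Joint ranges: [-2.81, 2.81], [-0.39, 2.02], [-1.27, 1.25], [0.06, 2.57], [-1.19, 4.33], [0.19, 2], [-2.82, 2.82]. Speed limits (rad/s): [1.89, 1.89, 2.39, 2.39, 3.01, 3.01, 3.01].

### API

Orientations are given as a unit quaternion [w, x, y, z].
In Python, from station import observe, snapshot, calibration, finish_job gives the robot as it stands. The module is installed in compiled form; this text tells all that it offers.
- The arm moves only by the tool carry_out, never from a script. Its argument "increments" is a list of rows, each an object with "dp": the shift along the tool's x, y, z in mm, a list of three; "dr": the turn, a rotation vector about the tool's x, y, z in rad, a list of three. In form: [{"dp": [dx, dy, dz], "dr": [ax, ay, az]}, ...]. A call has 1 to 5 rows; each row is the pose to reach, as a shift and turn from the pose commanded when the call began, along the tool's axes at that moment; what a row does not reach only later rows make up. A row lasts 1/12 s, in which the tool goes at most 41.7 mm and 7.16 degrees, less where a joint would pass 70% of its speed; a pose out of reach is approached as far as the arm can. A call with a gripper value outside its range is refused whole. "jaw" is the opening, from 0 (shut) to 1 (fully open), set as the call begins (left out, the last holds). The fingers move at their own pace and stop on an object; "squeeze" is the grip in N (left out, the last holds). Time passes only in rows, so rows that repeat a pose let the fingers close. It gives the time, the measured TCP pose, the force, the opening and the grip force at its end, in the units of the state.
- observe(): the state, without advancing time (a new reading comes with each control period).
- snapshot(name): name is "scene" or "top"; returns (picture, depth): 384x512x3 uint8, red, green, blue; 384x512 float32, mm along the optical axis (not along the pixel's ray), 0 where there is no reading.
- calibration(name): a dict with "fx", "fy", "cx", "cy" (pixels), "eye" and "orientation" of the camera in the world. Camera axes: x right, y down, z forward; pixel columns grow to the right and rows downward; lengths in mm; the calibration is good to about 2 mm. A picture is of the moment at which its call begins. calibration takes no time and is no camera call.
- finish_job(): hands the job in; it is judged then, once.
The state is a dict: "time_s": time; "joints": joint angles; "joint_velocities": joint speeds; "joint_efforts": joint torques, N m; "tcp_pos": TCP position; "ee_rot": TCP orientation; "wrist_force": force on the tool from outside, world axes, zero at the start; "torque": the same for the moment, N m; "finger_gap": finger opening in mm; "finger_force": force on a finger pad.
Only numpy, scipy, OpenCV 4.12 (cv2) and the standard library are available. Lean on these libraries where they do the work, as an engineer would, in place of code of your own. Each camera call takes 0.05 s, during which the arm holds its last target. There are 200 camera calls.

### The job

Swing the toggle clamp's handle over centre so that its rubber pad comes down and clamps the metal block in its nest. With the block clamped, grip the plug gauge standing in the block's bore and draw it straight up, without forcing it sideways, until about half of the length that was in the bore (27 of 54 mm) has come out. Finish holding it still there, upright in the bore, with the clamp still shut and the things lying around left alone.

Things in the scene. Friction and masses are not known exactly. Their poses are not given: they have to be found in the camera images.
- fixture: dark steel base plate of the check fixture, fixed to the bench, 104 (x) by 204 (y) by 12 mm thick, carrying a nest of four low steel rails and, at its +y end, the post of a toggle clamp. Origin: on the bench, under the middle of the nest; the plate runs from y = -62 to +142 mm. z up. The clamp's pivot axis is parallel to this x axis, through y = +96, z = 88 mm; the two post cheeks reach up to z = 100 mm
- clamp (a joint): the toggle clamp's swing, rad: about 0.95 = open (pad raised, handle leaning back 34 degrees from upright, away from the block); 0 = shut, the pad resting on the block's top and the handle 20 degrees past upright towards the block. A spring throws it to whichever end is nearer, dead centre being at 0.475, and keeps it there: swinging it over takes about 6 N at the ball, falling to nothing at dead centre; from there it shuts by itself
- clamp_ball (a point): centre of the black ball, 26 mm in diameter, on the end of the clamp's handle (handle 10 mm thick, black grip 18 mm thick over the outer half), 95 mm from the pivot. In the fixture's frame it stands at y = +150, z = 166 mm when open, at about y = +63, z = 177 mm when shut, and at y = +108, z = 182 mm at dead centre; x = 0 always. Being pushed over from behind, the ball thus rises 16 mm at first
- clamp_pad: black rubber pad, 18 mm in diameter and 13 mm thick, under the end of the clamp's arm. Origin: centre of its lower face, which presses on the block's top 38 mm to the +y side of the bore when the clamp is shut; the arm above it then reaches up to 27 mm above the block's top, and ends 32 mm from the bore's axis
- block: loose aluminium block, 64 (x) by 84 (y) by 60 mm high, 0.7 kg, sitting in the nest with 1.5 mm play, axes nearly those of the fixture. Origin: centre of its underside. Its top face is 72 mm above the bench
- bore_mouth (a point): centre of the mouth of the block's vertical blind bore, in the block's top face, 12 mm to the -y side of the block's middle; the bore is 54 mm deep and 21.3 mm across; z up along the bore. Axes as the block's
- gauge: plug gauge, loose. Origin: centre (half-way up) of the plug gauge's plain round upright handle, dark grey with narrow bright bands, 24 mm in diameter and 75 mm long. Below the handle the gauge's bright 20 mm diameter shaft goes 58 mm down. z up along the gauge. When home, on the bottom of the bore, this point stands 41.5 mm above bore_mouth and the handle's lower end 4 mm above the block; half drawn it stands 68.5 mm above. Mass 0.2 to 0.35 kg; it drops back when let go
- oil_bottle: bystander: white bottle, 48 mm across and 120 mm high. Origin: centre of its underside
- bearing_ring: bystander: steel ring 60 mm across, 16 mm high. Origin: centre of its underside
- pen_cup: bystander: grey cup 68 mm across and 85 mm high. Origin: centre of its underside
- screwdriver: bystander: screwdriver with a black handle lying on the bench to the robot's left
Mind the look-alikes: they are no part of the job. There is more than one size of the fixture; the one meant has the size given above.

How it is judged (in metres and radians):
On the way, in this order (a step that is already met when the one before it is completed fails the run):
1. the clamp is shut with its pad pressing on the block, the gauge still home (value of joint clamp below 0.1 rad and contact force between clamp_pad and block above 2 N and z of gauge in the frame of bore_mouth below 0.0475 m), for 0.2 s.
2. the gauge is drawn partway out by the gripper (z of gauge in the frame of bore_mouth above 0.0575 m and contact force between the fingers and gauge above 1 N), for 0.1 s.
At the end, for the whole second after the job is handed in: The gripper holds the gauge still, drawn 18 to 36 mm up from home, within 8 mm and 0.08 rad of the bore's axis and pressing on the block with under 20 N; the clamp is shut (under 0.1 rad) with its pad pressing on the block, which sits in its nest; bystanders within 20 mm of where they were (z of gauge in the frame of bore_mouth between 0.0595 and 0.0775 m and horizontal distance between gauge and bore_mouth below 0.008 m and angle between the z axis of gauge and the z axis of bore_mouth, either way round below 0.08 rad and value of joint clamp below 0.1 rad and contact force between clamp_pad and block above 2 N and z of block in the frame of fixture below 0.015 m and angle between block's own z axis and vertical below 0.04 rad and contact force between the fingers and gauge above 1 N and contact force between gauge and block below 20 N and linear speed of gauge below 0.01 m/s and contact force between the fingers and block below 1 N and distance of each of oil_bottle, bearing_ring, pen_cup, screwdriver from where it was at the start of the episode below 0.02 m); the arm keeps its last pose, push and grip.
It fails at once if the block is pulled up out of its seat or tipped (z of block in the frame of fixture above 0.018 m or angle between block's own z axis and vertical above 0.08 rad).
It fails at once if the gauge is forced hard against the bore (contact force between gauge and block above 45 N).
It fails at once if the gauge is pulled right out of the bore (z of gauge in the frame of bore_mouth above 0.0915 m).
It fails at once if a bystander is disturbed (distance of any of oil_bottle, bearing_ring, pen_cup, screwdriver from where it was at the start of the episode above 0.02 m).
It also fails if it takes over 48 s, if anything falls off the work surface, if the arm or the gripper's body presses on something with over 40 N, if the wrist force passes 120 N, or if a joint passes its speed limit or range.

## Working session

There is one attempt and no reset: what is moved stays moved. The work goes in short steps, Python scripts to look and compute and a tool call to move; the robot and the scene stay as the last step left them, time stands still between calls to the robot, and variables do not carry over. Pictures are saved under pics/ and viewed, at most 10 in all, crops included, and the job is handed in when it is done.

Besides the shell and the picture viewer there is one more tool, called after "Request:" in YAML: its name, and indented under it one key for each argument. carry_out: Moves the arm, as the interface text tells. Its arguments: {"type":"object","properties":{"increments":{"type":"array"},"jaw":{"type":"number"},"squeeze":{"type":"number"}},"required":["increments"]}

```bash
mkdir -p pics; cat > h.py <<'E'
import numpy as np, cv2
from scipy.spatial.transform import Rotation as R
from station import observe, snapshot, calibration, finish_job
def rot(q): return R.from_quat([q[1],q[2],q[3],q[0]])
def cloud(name,d):
    c=calibration(name); v,u=np.mgrid[0:d.shape[0],0:d.shape[1]]
    p=np.dstack([(u-c['cx'])/c['fx']*d,(v-c['cy'])/c['fy']*d,d])
    P=p@rot(c['orientation']).as_matrix().T+np.array(c['eye']); P[d==0]=np.nan
    return P
def proj(name,X):
    c=calibration(name); p=(np.atleast_2d(X)-np.array(c['eye']))@rot(c['orientation']).as_matrix()
    return np.c_[p[:,0]/p[:,2]*c['fx']+c['cx'],p[:,1]/p[:,2]*c['fy']+c['cy']]
E
python3 - <<'E'
from h import *
for n in('scene','top'):
    p,d=snapshot(n); cv2.imwrite(f'pics/{n}0.png',p[...,::-1]); np.savez(f'{n}0.npz',p=p,d=d)
    print(calibration(n))
print(observe())
E
```

```text
{'fx': 377.50019280055284, 'fy': 377.50019280055284, 'cx': 254.04599968770964, 'cy': 190.21941202729911, 'eye': array([ 921.73443084, -661.36658055,  758.15582962]), 'orientation': array([-0.41274357,  0.86905201,  0.2446466 , -0.1205794 ])}
{'fx': 441.75587407645406, 'fy': 441.75587407645406, 'cx': 258.24128340449874, 'cy': 190.5312659447787, 'eye': array([ 312.71619369,   -7.08056438, 1250.47283216]), 'orientation': array([ 0.05113991, -0.7024645 ,  0.70808175, -0.05048342])}
{'time_s': 0.1, 'joints': array([ 1.25049659,  0.41791436, -0.01031147,  1.61410518,  0.00475338,
        1.11072573, -0.05302737]), 'joint_velocities': array([-0.00136482, -0.00225268,  0.00031378, -0.00143989,  0.00293728,
       -0.00030882, -0.00045387]), 'joint_efforts': array([ 3.59212332e-03, -8.52582264e+01,  6.41567409e-01, -4.26695502e+01,
       -4.86570178e-02,  1.63520122e-02,  1.51595968e-04]), 'tcp_pos': array([ 171.86954519, -600.50440266,  170.59150545]), 'ee_rot': array([-5.46985831e-04,  9.90298566e-01,  1.38954779e-01, -1.43175144e-04]), 'wrist_force': array([0.20735148, 1.18592622, 0.29860041]), 'torque': array([ 0.03282847,  0.01002871, -0.04496789]), 'finger_force': 0.0, 'finger_gap': 93.71158010334307}
```

View pics/scene0.png

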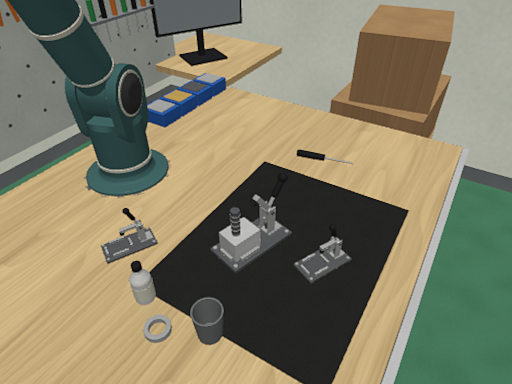

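View pics/top0.png

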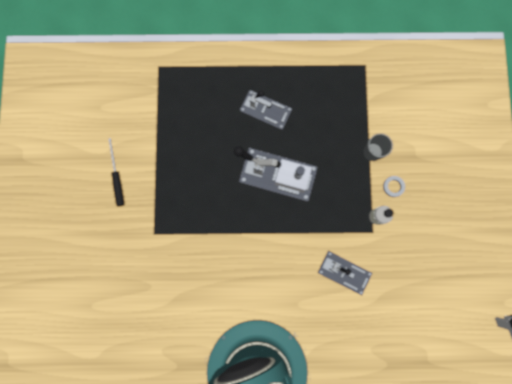

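Scene shows three fixtures: small at (130,240), small at (325,260), and the large one at (252,240) carrying the block and gauge. In the top view these are (345,272), (266,108) and (278,175). The large one fits. Next I measure it and confirm it in a crop.

```bash
python3 - <<'E'
from h import *
S=np.load('scene0.npz');T=np.load('top0.npz')
P=cloud('top',T['d']);Q=cloud('scene',S['d'])
def box(P,u0,u1,v0,v1):return P[v0:v1,u0:u1].reshape(-1,3)
t=box(P,225,330,140,210);s=box(Q,195,305,165,280)
for n,a in(('top',t),('scene',s)):
    a=a[~np.isnan(a[:,0])]
    for lo,hi in((6,18),(66,78),(80,140),(140,200)):
        b=a[(a[:,2]>lo)&(a[:,2]<hi)]
        if len(b)<8: print(n,lo,len(b));continue
        print(n,lo,hi,len(b),'mean',b.mean(0).round(1),'med',np.median(b,0).round(1),cv2.minAreaRect(b[:,:2].astype(np.float32)))
a=cv2.resize(T['p'][130:220,220:340],None,fx=4,fy=4,interpolation=2)
b=cv2.resize(S['p'][165:280,195:305],None,fx=4,fy=4,interpolation=2)[:360]
b2=cv2.resize(S['p'][165:280,195:305],(344,360),interpolation=2)
cv2.imwrite('pics/crop.png',np.hstack([a[:360,:456],b2])[...,::-1])
E
```

```text
top 6 18 1388 mean [535.4 -53.1  12.2] med [530.  -40.3  12.6] ((539.9400634765625, -60.58714294433594), (296.1323547363281, 200.69786071777344), 89.5030517578125)
top 66 78 604 mean [525.8 -99.4  73.1] med [524.7 -95.9  73.2] ((536.8494873046875, -69.75675964355469), (151.01405334472656, 64.35960388183594), 73.8786392211914)
top 80 140 247 mean [547.4 -24.6 111.9] med [550.1 -11.9 108.4] ((534.7813110351562, -48.560272216796875), (149.42489624023438, 43.05779266357422), 61.92914581298828)
top 140 200 298 mean [548.8 -26.7 157.7] med [548.8 -37.3 152.8] ((546.9353637695312, -35.022361755371094), (184.3654022216797, 23.709400177001953), 73.55101013183594)
scene 6 18 1092 mean [572.4 -76.8  11.4] med [572.5 -71.9  11.1] ((597.5464477539062, -80.76998901367188), (205.48672485351562, 224.0401611328125), 74.15572357177734)
scene 66 78 578 mean [ 535.  -101.    70.9] med [ 537.2 -106.4   71. ] ((537.754638671875, -71.86465454101562), (152.412353515625, 65.62003326416016), 73.79922485351562)
scene 80 140 425 mean [548.4 -57.7 110.2] med [552.8 -31.2 108.7] ((547.4992065429688, -53.45037078857422), (157.35610961914062, 40.77330780029297), 74.03802490234375)
scene 140 200 290 mean [553.8 -28.8 154.4] med [554.6 -42.3 150.2] ((547.3968505859375, -38.333038330078125), (183.5534210205078, 25.399810791015625), 72.69749450683594)
```

View pics/crop.png

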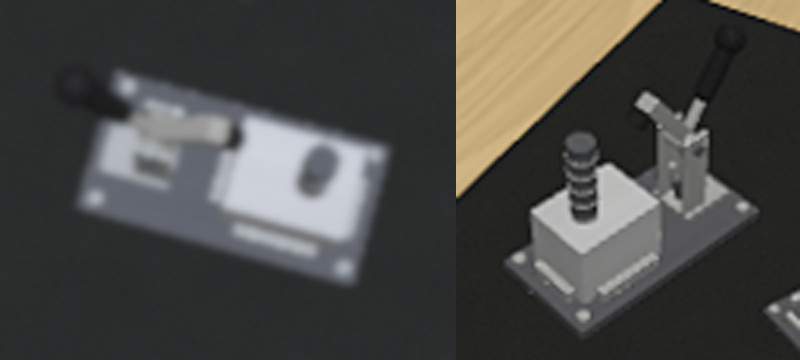

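The crop confirms it: the large fixture has the block, the banded gauge (crop right, 580,175) and the open clamp with its ball at (730,38). Next come precise positions.

```bash
python3 - <<'E'
from h import *
from scipy.optimize import least_squares
S=np.load('scene0.npz');T=np.load('top0.npz')
P=cloud('top',T['d']);Q=cloud('scene',S['d'])
def box(P,u0,u1,v0,v1):
    a=P[v0:v1,u0:u1].reshape(-1,3);return a[~np.isnan(a[:,0])]
D={'top':box(P,225,330,140,210),'scene':box(Q,195,305,165,280)}
ey=np.array([np.cos(np.radians(73.8)),np.sin(np.radians(73.8))])
for n,a in D.items():
    b=a[(a[:,2]>68)&(a[:,2]<76)]; b=b[b[:,1]<-55]
    r=cv2.minAreaRect(b[:,:2].astype(np.float32)); print(n,'blocktop',np.round(r[0],1),np.round(r[1],1),r[2])
    c0=np.array(r[0])-12*ey
    g=a[(a[:,2]>82)&(a[:,2]<145)&(np.linalg.norm(a[:,:2]-c0,axis=1)<35)]
    f=least_squares(lambda x:np.hypot(g[:,0]-x[0]-x[2]*(g[:,2]-113),g[:,1]-x[1]-x[3]*(g[:,2]-113))-12,[*c0,0,0],loss='soft_l1')
    print(' bore from block',c0.round(1),'gauge axis',f.x.round(3),len(g),np.abs(f.fun).mean())
    tp=a[(a[:,2]>148)&(np.linalg.norm(a[:,:2]-c0,axis=1)<30)]
    print(' gauge top',tp.mean(0).round(1),len(tp))
    org=c0+12*ey
    p=org+150*ey
    bl=a[np.linalg.norm(a-np.array([*p,166]),axis=1)<25]
    f=least_squares(lambda x:np.linalg.norm(bl-x,axis=1)-13,[*p,166],loss='soft_l1')
    print(' ball exp',p.round(1),'fit',f.x.round(1),len(bl),np.abs(f.fun).mean())
    pl=a[(a[:,2]>8)&(a[:,2]<16)]; pl=pl[np.abs((pl[:,:2]-org)@np.array([ey[1],-ey[0]]))<62]
    r=cv2.minAreaRect(pl[:,:2].astype(np.float32)); print(' plate',r, (np.array(r[0])-40*ey).round(1))
E
```

```text
top blocktop [ 527.5 -102.1] [83.7 64.3] 73.97110748291016
 bore from block [ 524.2 -113.6] gauge axis [ 5.2450e+02 -1.1372e+02 -6.0000e-03 -4.0000e-03] 44 0.35827652365730434
 gauge top [ 523.7 -113.3  151.7] 63
 ball exp [569.4  41.9] fit [569.7  40.3 166.8] 110 2.0016630872130428
 plate ((536.880126953125, -61.83648681640625), (281.0979309082031, 111.81478118896484), 73.77078247070312) [ 525.7 -100.2]
scene blocktop [ 528.5 -103.4] [86.8 65.4] 73.79922485351562
 bore from block [ 525.1 -114.9] gauge axis [ 5.24472e+02 -1.14019e+02 -7.00000e-03 -4.00000e-03] 181 0.7449747255379089
 gauge top [ 525.  -115.   149.9] 48
 ball exp [570.3  40.7] fit [570.8  38.8 163.9] 111 2.1816853916779313
 plate ((541.5818481445312, -64.97285461425781), (205.41082763671875, 105.50630187988281), 73.3451156616211) [ 530.4 -103.4]
```

Request:
carry_out:
  increments:
    - {"dp": [20,-18,-30],"dr": [0,0,-0.1]}
    - {"dp": [48,-45,-50],"dr": [0,0,-0.2]}
    - {"dp": [76,-71,-64],"dr": [0,0,-0.3]}
    - {"dp": [106,-99,-72],"dr": [0,0,-0.4]}
    - {"dp": [136,-127,-76],"dr": [0,0,-0.5]}
  jaw: 0
  squeeze: 20

```text
time_s: 0.52
tcp_pos: [268.0, -440.6, 248.1]
ee_rot: [0.001, 0.924, 0.382, -0.0]
wrist_force: [1.0, 0.5, -0.2]
finger_gap: 64.1
finger_force: 0.0
```

```bash
cat >> h.py <<'E'
th=np.radians(73.8); EY=np.array([np.cos(th),np.sin(th),0]); EX=np.array([EY[1],-EY[0],0])
RT=R.from_matrix(np.c_[EY,EX,[0,0,-1]])
ORG=np.array([527.9,-102.4,0])
def go(X,Rt=RT):
    o=observe(); r=rot(o['ee_rot'])
    f=(o['tcp_pos']-ORG)
    print('t',o['time_s'],'fix xyz',(f@EX).round(1),(f@EY).round(1),f[2].round(1),'F',np.round(o['wrist_force'],1),'gap',o['finger_gap'].__round__(1),o['finger_force'])
    print('dp',r.inv().apply(np.array(X)-o['tcp_pos']).round(1),'dr',(r.inv()*Rt).as_rotvec().round(3),'j',o['joints'].round(2))
def fx(x,y,z): return ORG+x*EX+y*EY+[0,0,z]
E
python3 -c "
from h import *
go(fx(0,191,260))"
```

```text
t 0.5167 fix xyz -155.2 -397.3 248.1 F [ 1.   0.5 -0.2] gap 64.1 0.0
dp [ 590.  -148.7  -12.4] dr [ 0.001  0.001 -0.505] j [ 1.12  0.16 -0.18  1.78  0.03  1.2   0.15]
```

Request:
carry_out:
  increments:
    - {"dp": [38,-10,-5],"dr": [0,0,-0.11]}
    - {"dp": [77,-20,-10],"dr": [0,0,-0.22]}
    - {"dp": [116,-30,-12],"dr": [0,0,-0.33]}
    - {"dp": [155,-40,-12],"dr": [0,0,-0.44]}
    - {"dp": [194,-50,-12],"dr": [0,0,-0.5]}

```text
time_s: 0.93
tcp_pos: [370.8, -268.3, 259.2]
ee_rot: [0.0, 0.801, 0.599, -0.0]
wrist_force: [0.7, -1.1, -0.1]
finger_gap: 30.5
finger_force: 0.0
```

```bash
python3 -c "
from h import *
go(fx(0,191,260))"
```

```text
t 0.9333 fix xyz -104.6 -203.1 259.2 F [ 0.7 -1.1 -0.1] gap 30.5 0.0
dp [394.4 103.4  -1. ] dr [ 0.     0.    -0.003] j [ 0.93  0.05 -0.38  1.88  0.02  1.22  0.26]
```

Request:
carry_out:
  increments:
    - {"dp": [39,10,0],"dr": [0,0,0]}
    - {"dp": [78,20,0],"dr": [0,0,0]}
    - {"dp": [118,31,0],"dr": [0,0,0]}
    - {"dp": [158,42,0],"dr": [0,0,0]}
    - {"dp": [197,52,0],"dr": [0,0,0]}

```text
time_s: 1.35
tcp_pos: [477.4, -94.4, 259.1]
ee_rot: [0.0, 0.802, 0.597, 0.0]
wrist_force: [1.0, 0.4, 0.1]
finger_gap: 0.7
finger_force: 0.0
```

Request:
carry_out:
  increments:
    - {"dp": [39,10,0],"dr": [0,0,0]}
    - {"dp": [78,20,0],"dr": [0,0,0]}
    - {"dp": [118,31,0],"dr": [0,0,0]}
    - {"dp": [158,42,0],"dr": [0,0,0]}
    - {"dp": [197,52,0],"dr": [0,0,0]}

```text
time_s: 1.77
tcp_pos: [584.1, 79.0, 258.8]
ee_rot: [-0.0, 0.803, 0.596, -0.0]
wrist_force: [1.4, -0.3, 0.5]
finger_gap: 0.4
finger_force: 0.0
```

```bash
python3 -c "
from h import *
go(fx(0,191,155))"
```

```text
t 1.7667 fix xyz 3.4 189.9 258.8 F [ 1.4 -0.3  0.5] gap 0.4 0.0
dp [  1.1  -3.3 103.8] dr [-0.    0.   -0.01] j [ 0.34  0.35 -0.68  1.58  0.23  1.29 -0.67]
```

Request:
carry_out:
  increments:
    - {"dp": [3,-1,35],"dr": [0,0,0]}
    - {"dp": [3,-3,70],"dr": [0,0,-0.01]}
    - {"dp": [3,-3,95],"dr": [0,0,-0.01]}
    - {"dp": [2,-3,104],"dr": [0,0,-0.01]}
    - {"dp": [2,-3,104],"dr": [0,0,-0.01]}

```text
time_s: 2.18
tcp_pos: [579.9, 79.5, 153.2]
ee_rot: [-0.001, 0.8, 0.601, -0.001]
wrist_force: [0.1, 0.3, 0.1]
finger_gap: 0.8
finger_force: 0.0
```

Request:
carry_out:
  increments:
    - {"dp": [-6,0,0],"dr": [0,0,0]}
    - {"dp": [-12,0,0],"dr": [0,0,0]}
    - {"dp": [-18,0,0],"dr": [0,0,0]}
    - {"dp": [-24,0,0],"dr": [0,0,0]}
    - {"dp": [-30,0,0],"dr": [0,0,0]}

```text
time_s: 2.6
tcp_pos: [572.9, 50.2, 155.9]
ee_rot: [0.0, 0.8, 0.6, 0.0]
wrist_force: [-0.9, 0.5, 0.6]
finger_gap: 0.9
finger_force: 0.0
```

```bash
python3 - <<'E'
from h import *
go(fx(0,116,155))
p,d=snapshot('scene'); cv2.imwrite('pics/s1.png',cv2.resize(p[120:290,180:330],None,fx=3.5,fy=3.5)[...,::-1])
E
```

```text
t 2.6 fix xyz 0.6 159.1 155.9 F [-0.9  0.5  0.6] gap 0.9 0.0
dp [-43.1  -0.6   0.9] dr [ 0.001 -0.     0.   ] j [ 0.37  0.41 -0.65  1.74  0.28  1.08 -0.66]
```

View pics/s1.png

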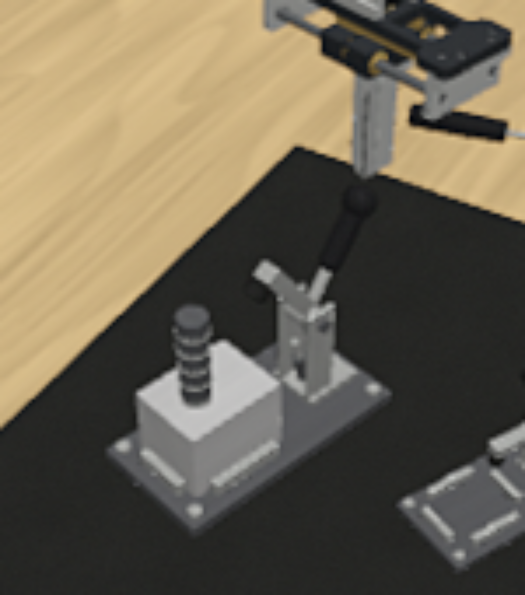

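```bash
python3 - <<'E'
from h import *
o=observe(); 
for X in (o['tcp_pos'],fx(0,150,166),fx(0,63,177),fx(0,-12,151)): print((proj('scene',X)-[180,120])*3.5)
p,d=snapshot('scene'); a=cloud('scene',d)[120:230,250:310].reshape(-1,3)
f=a-ORG; F=np.c_[f@EX,f@EY,f[:,2]]; F=F[(abs(F[:,0])<25)&(F[:,2]>145)&(F[:,2]<230)&(F[:,1]>110)&(F[:,1]<200)]
for z in range(145,230,8):
    b=F[(F[:,2]>=z)&(F[:,2]<z+8)]
    if len(b): print(z,len(b),'x',b[:,0].min().round(),b[:,0].max().round(),'y',b[:,1].min().round(),b[:,1].max().round())
E
```

```text
[[366.14696862 206.81454013]]
[[358.58288703 199.66847066]]
[[272.28098325 237.81747616]]
[[191.84989942 313.75058364]]
145 26 x -5.0 11.0 y 125.0 139.0
153 25 x -4.0 12.0 y 131.0 151.0
161 23 x -9.0 15.0 y 136.0 154.0
169 40 x -6.0 13.0 y 136.0 160.0
177 12 x -4.0 6.0 y 142.0 156.0
185 3 x -1.0 4.0 y 148.0 151.0
193 20 x -10.0 16.0 y 147.0 163.0
201 28 x -9.0 16.0 y 147.0 165.0
209 32 x -7.0 16.0 y 146.0 167.0
217 32 x -7.0 16.0 y 147.0 165.0
225 19 x -8.0 16.0 y 146.0 167.0
```

```bash
python3 - <<'E'
from h import *
from scipy.optimize import least_squares
p,d=snapshot('scene'); C=cloud('scene',d); g0=np.load('scene0.npz'); C0=cloud('scene',g0['d'])
for c,im in((C0,g0['p']),(C,p)):
    f=c-ORG; F=np.dstack([f@EX,f@EY,f[...,2]])
    m=(abs(F[...,0])<20)&(abs(F[...,1]-146)<22)&(F[...,2]>150)&(F[...,2]<188)&(im.max(2)<60)
    v,u=np.nonzero(m); b=F[m]
    s=least_squares(lambda x:np.linalg.norm(b-x,axis=1)-13,[0,148,168],loss='soft_l1',f_scale=2)
    print(len(b),'px',u.mean(),v.mean(),u.min(),u.max(),v.min(),v.max(),'ball',s.x.round(1),np.abs(s.fun).mean())
o=observe();print(o['wrist_force'],o['tcp_pos'],rot(o['ee_rot']).as_matrix().round(3))
E
```

```text
109 px 281.908256880734 179.09174311926606 276 287 173 186 ball [  1.8 147.5 163.8] 2.080006429875156
112 px 281.7767857142857 179.21428571428572 276 287 173 186 ball [  1.6 147.6 163.6] 2.442147070745442
[-0.88034889 -0.32507807  0.61918774] [572.78388911  50.490359   155.37847085] [[ 0.279  0.96   0.   ]
 [ 0.96  -0.279 -0.   ]
 [-0.     0.    -1.   ]]
```

```bash
python3 - <<'E'
from h import *
for n in('scene','top'):
    p,d=snapshot(n); c=cloud(n,d); f=c-ORG; F=np.dstack([f@EX,f@EY,f[...,2]])
    if n=='scene':
        for v in range(150,186,2): print(v,[tuple(F[v,u].round().astype(int)) if d[v,u]>0 else 0 for u in range(280,297,3)], p[v,280:297:3].max(1))
    m=(F[...,2]>188)&(F[...,2]<232)&(abs(F[...,0])<40)&(abs(F[...,1]-157)<40)
    if m.any(): print(n,F[m].min(0),F[m].max(0))
    np.savez(n+'1.npz',p=p,d=d)
E
```

```text
150 [(np.int64(-271), np.int64(423), np.int64(0)), (np.int64(-2), np.int64(150), np.int64(248)), (np.int64(9), np.int64(148), np.int64(254)), (np.int64(13), np.int64(154), np.int64(254)), (np.int64(14), np.int64(165), np.int64(250)), (np.int64(-238), np.int64(467), np.int64(-4))] [185 114 122 129 134 207]
152 [(np.int64(-262), np.int64(413), np.int64(0)), (np.int64(-3), np.int64(150), np.int64(242)), (np.int64(7), np.int64(151), np.int64(247)), (np.int64(13), np.int64(155), np.int64(248)), (np.int64(13), np.int64(166), np.int64(243)), 0] [192 113 122 129 137 218]
154 [(np.int64(-252), np.int64(404), np.int64(0)), (np.int64(-2), np.int64(150), np.int64(237)), (np.int64(8), np.int64(150), np.int64(242)), (np.int64(14), np.int64(154), np.int64(243)), (np.int64(14), np.int64(165), np.int64(238)), (np.int64(-220), np.int64(448), np.int64(-4))] [196 103 122 129 144 204]
156 [(np.int64(-245), np.int64(397), np.int64(-2)), (np.int64(-2), np.int64(150), np.int64(231)), (np.int64(10), np.int64(149), np.int64(237)), (np.int64(14), np.int64(155), np.int64(236)), (np.int64(14), np.int64(165), np.
[... 3733 characters left out ...]
5 39 37 40]
182 [(np.int64(3), np.int64(138), np.int64(157)), (np.int64(9), np.int64(144), np.int64(158)), (np.int64(-125), np.int64(303), np.int64(-2)), (np.int64(-118), np.int64(310), np.int64(-2)), (np.int64(-108), np.int64(314), np.int64(2)), (np.int64(-104), np.int64(324), np.int64(-1))] [34 24 40 40 42 39]
184 [(np.int64(7), np.int64(134), np.int64(156)), (np.int64(10), np.int64(142), np.int64(153)), (np.int64(-114), np.int64(291), np.int64(2)), (np.int64(-107), np.int64(298), np.int64(2)), (np.int64(-102), np.int64(307), np.int64(1)), (np.int64(-96), np.int64(315), np.int64(0))] [32 33 36 40 39 38]
scene [-10.15746431 148.07130175 191.66474372] [ 15.88448607 169.1357751  231.97552215]
```

```bash
python3 - <<'E'
from h import *
S=np.load('scene1.npz'); c=cloud('scene',S['d']); f=c-ORG; F=np.dstack([f@EX,f@EY,f[...,2]])
for z in range(186,340,8):
    m=(F[...,2]>=z)&(F[...,2]<z+8)&(abs(F[...,0])<130)&(abs(F[...,1]-157)<80); b=F[m]
    if len(b): print(z,len(b),b.min(0).round()[:2],b.max(0).round()[:2])
cv2.imwrite('pics/s2.png',cv2.resize(S['p'][60:200,200:360],None,fx=4,fy=4)[...,::-1])
o=observe();print(o['tcp_pos'],o['joints'])
E
```

```text
186 4 [  0. 149.] [  8. 150.]
194 21 [ -7. 149.] [ 15. 168.]
202 33 [ -8. 149.] [ 16. 169.]
210 31 [ -9. 148.] [ 16. 169.]
218 35 [-10. 149.] [ 15. 167.]
226 29 [-10. 149.] [ 16. 165.]
234 34 [-10. 148.] [ 16. 170.]
242 38 [-11. 149.] [ 15. 169.]
250 32 [-11. 148.] [ 16. 168.]
258 39 [-10. 149.] [ 16. 166.]
266 24 [ -6. 149.] [ 16. 166.]
274 6 [ 10. 149.] [ 16. 153.]
282 53 [-75. 124.] [ 84. 191.]
290 139 [-77. 123.] [ 84. 192.]
298 252 [-76. 124.] [ 84. 192.]
306 208 [-81. 124.] [ 89. 193.]
314 162 [-82. 123.] [ 91. 192.]
322 635 [-86. 124.] [ 92. 193.]
330 132 [-82. 130.] [ 90. 189.]
338 113 [-38. 136.] [ 20. 185.]
[572.78469715  51.37104657 155.24316112] [ 0.3656662   0.41448433 -0.64980254  1.74101997  0.27975477  1.08006278
 -0.65858818]
```

View pics/s2.png

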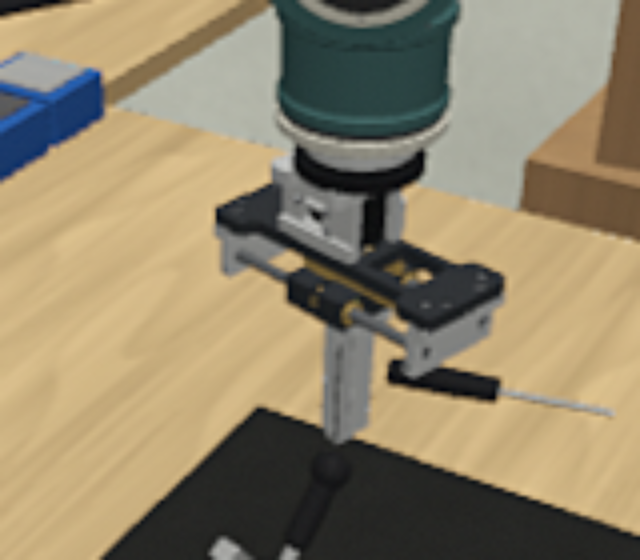

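The images show the fingertip at z≈190 (body bottom at ≈285), while the reported TCP z is 155. The fingers are right above and behind the ball, not behind it. So reported z reads about 34 mm low, and I'll trust the camera. I'll back off, go down and re-check.

Request:
carry_out:
  increments:
    - {"dp": [20,0,-3],"dr": [0,0,0]}
    - {"dp": [36,0,-3],"dr": [0,0,0]}
    - {"dp": [36,0,15],"dr": [0,0,0]}
    - {"dp": [36,0,34],"dr": [0,0,0]}
    - {"dp": [36,0,34],"dr": [0,0,0]}

```text
time_s: 3.27
tcp_pos: [581.1, 86.1, 118.1]
ee_rot: [-0.001, 0.799, 0.601, -0.002]
wrist_force: [-1.2, -0.6, -1.4]
finger_gap: 0.7
finger_force: 0.0
```

```bash
cat >> h.py <<'E'
def fingers(name='scene'):
    o=observe(); t=o['tcp_pos']-ORG; x,y=t@EX,t@EY
    p,d=snapshot(name); f=cloud(name,d)-ORG; F=np.dstack([f@EX,f@EY,f[...,2]])
    m=(abs(F[...,0]-x)<100)&(abs(F[...,1]-y)<45)&(F[...,2]>t[2]-15)&(F[...,2]<t[2]+160)
    b=F[m]
    for z in range(int(t[2])-15,int(t[2])+150,6):
        k=b[(b[:,2]>=z)&(b[:,2]<z+6)]
        if len(k): print(z,len(k),np.percentile(k,[5,95],axis=0)[:,:2].round().tolist())
    return p,d,F
E
python3 - <<'E'
from h import *
go(fx(0,116,120))
p,d,F=fingers()
E
```

```text
t 3.2667 fix xyz -1.5 195.8 118.1 F [-1.2 -0.6 -1.4] gap 0.7 0.0
dp [-79.8   1.3  -1.8] dr [-0.004  0.001  0.002] j [ 0.29  0.48 -0.64  1.74  0.33  1.03 -0.75]
151 6 [[-4.0, 186.0], [4.0, 189.0]]
157 18 [[-9.0, 154.0], [12.0, 198.0]]
163 23 [[-9.0, 152.0], [14.0, 199.0]]
169 23 [[-5.0, 153.0], [13.0, 202.0]]
175 24 [[-8.0, 152.0], [13.0, 194.0]]
181 24 [[-8.0, 186.0], [14.0, 203.0]]
187 24 [[-10.0, 186.0], [14.0, 202.0]]
193 24 [[-7.0, 185.0], [14.0, 203.0]]
199 22 [[-12.0, 185.0], [13.0, 204.0]]
205 23 [[-7.0, 186.0], [13.0, 200.0]]
211 25 [[-11.0, 186.0], [14.0, 199.0]]
217 25 [[-10.0, 186.0], [14.0, 201.0]]
223 23 [[-9.0, 186.0], [14.0, 205.0]]
229 18 [[-7.0, 186.0], [13.0, 199.0]]
235 5 [[10.0, 187.0], [13.0, 191.0]]
241 4 [[17.0, 184.0], [22.0, 205.0]]
247 46 [[-73.0, 163.0], [81.0, 222.0]]
253 105 [[-74.0, 162.0], [82.0, 217.0]]
259 140 [[-72.0, 162.0], [81.0, 219.0]]
265 149 [[-72.0, 162.0], [78.0, 219.0]]
```

Request:
carry_out:
  increments:
    - {"dp": [-8,1,0],"dr": [0,0,0]}
    - {"dp": [-16,1,0],"dr": [0,0,0]}
    - {"dp": [-22,1,0],"dr": [0,0,0]}
    - {"dp": [-28,1,0],"dr": [0,0,0]}
    - {"dp": [-34,1,0],"dr": [0,0,0]}

```text
time_s: 3.73
tcp_pos: [576.6, 56.8, 124.2]
ee_rot: [-0.0, 0.799, 0.602, 0.004]
wrist_force: [4.8, 24.3, 23.1]
finger_gap: 0.5
finger_force: 12.7
```

Request:
carry_out:
  increments:
    - {"dp": [-6,0,0],"dr": [0,0,0]}
    - {"dp": [-12,0,0],"dr": [0,0,0]}
    - {"dp": [-18,0,0],"dr": [0,0,0]}
    - {"dp": [-24,0,0],"dr": [0,0,0]}
    - {"dp": [-30,0,0],"dr": [0,0,0]}

```text
time_s: 4.15
tcp_pos: [566.3, 23.6, 122.1]
ee_rot: [0.0, 0.799, 0.601, 0.001]
wrist_force: [1.3, 1.4, 1.2]
finger_gap: 0.3
finger_force: 0.9
```

```bash
python3 - <<'E'
from h import *
go(fx(0,116,120))
p,d=snapshot('scene'); cv2.imwrite('pics/s3.png',cv2.resize(p[100:280,190:330],None,fx=3.2,fy=3.2)[...,::-1])
E
```

```text
t 4.15 fix xyz 1.7 131.7 122.1 F [1.3 1.4 1.2] gap 0.3 0.8891559764742851
dp [-15.7  -1.7   2. ] dr [ 0.002 -0.001  0.001] j [ 0.4   0.44 -0.64  1.79  0.3   1.01 -0.63]
```

View pics/s3.png

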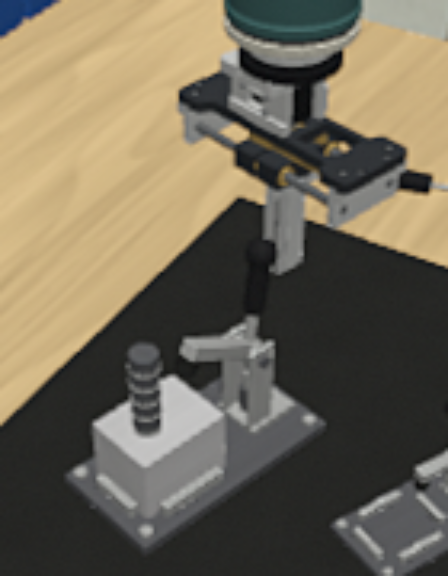

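The push works. The ball at (258,255) is in front of the finger, with the handle near upright and the arm coming down. I continue past dead centre.

Request:
carry_out:
  increments:
    - {"dp": [-6,0,0],"dr": [0,0,0]}
    - {"dp": [-12,0,0],"dr": [0,0,0]}
    - {"dp": [-17,0,0],"dr": [0,0,0]}
    - {"dp": [-22,0,0],"dr": [0,0,0]}
    - {"dp": [-22,0,0],"dr": [0,0,0]}

```text
time_s: 4.62
tcp_pos: [559.5, 1.5, 120.9]
ee_rot: [0.0, 0.8, 0.6, -0.0]
wrist_force: [-0.1, -0.2, -0.4]
finger_gap: 0.6
finger_force: 0.0
```

Request:
carry_out:
  increments:
    - {"dp": [0,0,0],"dr": [0,0,0]}
    - {"dp": [10,0,0],"dr": [0,0,0]}
    - {"dp": [20,0,0],"dr": [0,0,0]}
    - {"dp": [20,0,0],"dr": [0,0,0]}

```text
time_s: 4.95
tcp_pos: [565.8, 25.4, 121.2]
ee_rot: [-0.0, 0.799, 0.602, 0.001]
wrist_force: [-0.5, 0.6, -0.3]
finger_gap: 0.6
finger_force: 0.0
```

```bash
python3 - <<'E'
from h import *
go(fx(0,116,120))
p,d=snapshot('scene'); cv2.imwrite('pics/s4.png',cv2.resize(p[100:280,190:330],None,fx=3.2,fy=3.2)[...,::-1])
E
```

```text
t 4.95 fix xyz 0.7 133.3 121.2 F [-0.5  0.6 -0.3] gap 0.6 0.0
dp [-17.3  -0.8   1.2] dr [ 0.    -0.001  0.004] j [ 0.4   0.44 -0.64  1.8   0.3   1.01 -0.63]
```

View pics/s4.png

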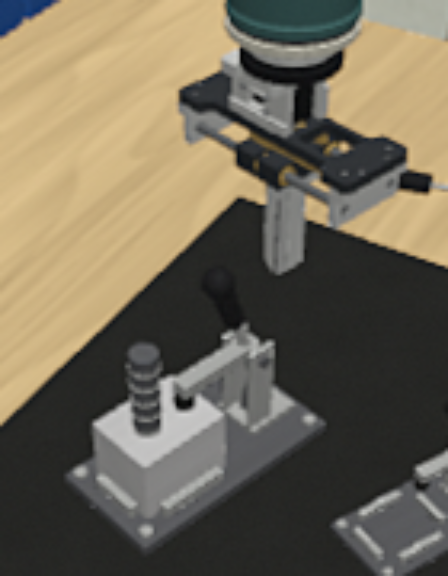

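Clamp is shut, with the pad on the block at (185,400) and the handle past upright. Now I go over the gauge.

Request:
carry_out:
  increments:
    - {"dp": [0,0,-30],"dr": [0,0,0]}
    - {"dp": [0,0,-65],"dr": [0,0,0]}
    - {"dp": [-10,0,-95],"dr": [0,0,0]}
    - {"dp": [-45,0,-100],"dr": [0,0,0]}
    - {"dp": [-80,0,-100],"dr": [0,0,0]}
  jaw: 0.8

```text
time_s: 5.42
tcp_pos: [544.0, -54.1, 223.3]
ee_rot: [0.001, 0.798, 0.602, 0.001]
wrist_force: [1.6, -0.5, -0.7]
finger_gap: 30.4
finger_force: 0.0
```

Request:
carry_out:
  increments:
    - {"dp": [-30,0,0],"dr": [0,0,0]}
    - {"dp": [-55,0,0],"dr": [0,0,0]}
    - {"dp": [-65,0,0],"dr": [0,0,0]}
    - {"dp": [-65,0,0],"dr": [0,0,0]}
    - {"dp": [-65,0,0],"dr": [0,0,0]}

```text
time_s: 5.83
tcp_pos: [525.2, -116.5, 221.1]
ee_rot: [-0.0, 0.799, 0.601, 0.0]
wrist_force: [-0.9, -0.1, -0.3]
finger_gap: 63.8
finger_force: 0.0
```

```bash
python3 - <<'E'
from h import *
go(fx(0,-12,71))
p,d,F=fingers()
from scipy.optimize import least_squares
g=F[(F[...,2]>82)&(F[...,2]<145)&(np.hypot(F[...,0],F[...,1]+12)<25)]
f=least_squares(lambda x:np.hypot(g[:,0]-x[0],g[:,1]-x[1])-12,[0,-12],loss='soft_l1'); print('gauge',f.x,len(g))
m=(F[...,2]>F[...,2]*0+215)&(F[...,2]<300)&(abs(F[...,1]+12)<20)&(abs(F[...,0])<70); k=F[m]
print('left',np.percentile(k[k[:,0]<0],[3,97],axis=0).round(1),'right',np.percentile(k[k[:,0]>0],[3,97],axis=0).round(1))
E
```

```text
t 5.8333 fix xyz 1.3 -14.3 221.1 F [-0.9 -0.1 -0.3] gap 63.8 0.0
dp [  2.3  -1.3 150.1] dr [-0.    -0.     0.001] j [ 0.68  0.27 -0.62  1.75  0.17  1.17 -0.27]
254 17 [[-32.0, -24.0], [38.0, -8.0]]
260 27 [[-36.0, -24.0], [47.0, -8.0]]
266 46 [[-36.0, -24.0], [47.0, -6.0]]
272 43 [[-36.0, -24.0], [47.0, -5.0]]
278 44 [[-38.0, -24.0], [47.0, -7.0]]
284 50 [[-36.0, -24.0], [47.0, -7.0]]
290 38 [[-36.0, -24.0], [47.0, -8.0]]
296 44 [[-35.0, -24.0], [47.0, -8.0]]
302 46 [[-37.0, -24.0], [48.0, -8.0]]
308 48 [[-36.0, -24.0], [47.0, -7.0]]
314 47 [[-36.0, -24.0], [48.0, -7.0]]
320 39 [[-37.0, -25.0], [48.0, -7.0]]
326 29 [[-36.0, -25.0], [45.0, -10.0]]
332 27 [[-40.0, -24.0], [44.0, -15.0]]
338 20 [[-39.0, -25.0], [45.0, -6.0]]
344 10 [[-36.0, -26.0], [14.0, -6.0]]
350 60 [[-71.0, -47.0], [84.0, 14.0]]
356 142 [[-71.0, -48.0], [84.0, 9.0]]
362 209 [[-70.0, -48.0], [84.0, 9.0]]
368 218 [[-71.0, -48.0], [83.0, 6.0]]
gauge [ -0.12446158 -12.13755921] 186
left [[-39.3 -24.5 257.3]
 [-28.   -6.9 298.3]] right [[ 36.5 -24.4 262.9]
 [ 47.5  -5.4 298.9]]
```

Tip offset is consistent (true z = reported + 35, x + 2.6). I shift tool y by -4 and x by +3, and descend part-way.

Request:
carry_out:
  increments:
    - {"dp": [3,-4,20],"dr": [0,0,0]}
    - {"dp": [3,-4,50],"dr": [0,0,0]}
    - {"dp": [3,-4,75],"dr": [0,0,0]}
    - {"dp": [3,-4,90],"dr": [0,0,0]}
    - {"dp": [3,-4,90],"dr": [0,0,0]}

```text
time_s: 6.3
tcp_pos: [520.7, -111.0, 128.2]
ee_rot: [-0.002, 0.799, 0.602, -0.001]
wrist_force: [0.2, 0.1, -0.7]
finger_gap: 75.0
finger_force: 0.0
```

```bash
python3 - <<'E'
from h import *
go(fx(0,-12,71))
p,d,F=fingers()
for lo,hi in((172,235),):
    m=(F[...,2]>lo)&(F[...,2]<hi)&(abs(F[...,1]+12)<20)&(abs(F[...,0])<70); k=F[m]
    fr=k[k[:,1]<np.percentile(k[:,1],10)+3]
    print('front faces L',np.percentile(fr[fr[:,0]<0,0],[2,98]),'R',np.percentile(fr[fr[:,0]>0,0],[2,98]),'y',fr[:,1].mean())
E
```

```text
t 6.3 fix xyz -4.5 -10.3 128.2 F [ 0.2  0.1 -0.7] gap 75.0 0.0
dp [-1.8  4.7 57.2] dr [-0.004 -0.001  0.003] j [ 0.64  0.36 -0.6   1.87  0.24  0.99 -0.33]
113 17 [[1.0, -24.0], [12.0, -7.0]]
119 18 [[-1.0, -24.0], [12.0, -5.0]]
125 16 [[-2.0, -24.0], [12.0, -10.0]]
131 21 [[-5.0, -24.0], [12.0, -3.0]]
137 16 [[-1.0, -24.0], [13.0, -11.0]]
143 25 [[-9.0, -24.0], [12.0, -7.0]]
149 42 [[-7.0, -22.0], [11.0, -4.0]]
155 1 [[-42.0, -5.0], [-42.0, -5.0]]
161 16 [[-45.0, -19.0], [39.0, -2.0]]
167 20 [[-47.0, -20.0], [47.0, -1.0]]
173 36 [[-47.0, -20.0], [48.0, -5.0]]
179 35 [[-45.0, -20.0], [47.0, -2.0]]
185 39 [[-51.0, -20.0], [48.0, -4.0]]
191 43 [[-47.0, -20.0], [48.0, -4.0]]
197 34 [[-44.0, -20.0], [48.0, -3.0]]
203 36 [[-46.0, -20.0], [48.0, -2.0]]
209 38 [[-47.0, -20.0], [47.0, -0.0]]
215 39 [[-48.0, -20.0], [49.0, -5.0]]
221 38 [[-48.0, -20.0], [48.0, -4.0]]
227 21 [[-50.0, -20.0], [45.0, -7.0]]
233 15 [[-50.0, -20.0], [39.0, -12.0]]
239 11 [[-49.0, -20.0], [39.0, -2.0]]
245 11 [[-46.0, -20.0], [-41.0, -2.0]]
251 7 [[-43.0, -12.0], [-40.0, -5.0]]
257 46 [[-76.0, -44.0], [78.0, 15.0]]
263 109 [[-75.0, -44.0], [79.0, 15.0]]
269 156 [[-75.0, -44.0], [79.0, 15.0]]
275 167 [[-76.0, -44.0], [78.0, 3.0]]
front faces L [-52.04361094 -38.67088791] R [36.28514601 47.88574305] y -19.293468080881564
```

Request:
carry_out:
  increments:
    - {"dp": [-1,1,15],"dr": [0,0,0]}
    - {"dp": [-1,1,32],"dr": [0,0,0]}
    - {"dp": [-1,1,48],"dr": [0,0,0]}
    - {"dp": [-1,1,56],"dr": [0,0,0]}
    - {"dp": [-1,1,56],"dr": [0,0,0]}

```text
time_s: 6.77
tcp_pos: [522.6, -113.7, 74.8]
ee_rot: [-0.0, 0.799, 0.601, -0.0]
wrist_force: [-0.1, 0.0, 0.1]
finger_gap: 75.2
finger_force: 0.0
```

```bash
python3 - <<'E'
from h import *
go(fx(0,-12,71))
p,d=snapshot('scene'); cv2.imwrite('pics/s5.png',cv2.resize(p[100:280,190:330],None,fx=3.2,fy=3.2)[...,::-1])
f=cloud('scene',d)-ORG; F=np.dstack([f@EX,f@EY,f[...,2]])
m=(F[...,2]>115)&(F[...,2]<195)&(abs(F[...,1]+12)<20)&(abs(F[...,0])<70); k=F[m]
fr=k[(k[:,1]<-17)&(abs(k[:,0])>20)]
print('L',np.percentile(fr[fr[:,0]<0],[2,98],axis=0),'R',np.percentile(fr[fr[:,0]>0],[2,98],axis=0))
E
```

```text
t 6.7667 fix xyz -1.9 -12.3 74.8 F [-0.1  0.   0.1] gap 75.2 0.0
dp [0.3 1.9 3.8] dr [-0.001 -0.     0.002] j [ 0.62  0.43 -0.57  1.91  0.3   0.88 -0.38]
L [[-50.35230903 -23.02645531 117.47904734]
 [-36.28362201 -17.33966537 189.4110268 ]] R [[ 39.22811272 -22.6528106  118.69689814]
 [ 50.277596   -17.04144694 184.4642663 ]]
```

View pics/s5.png

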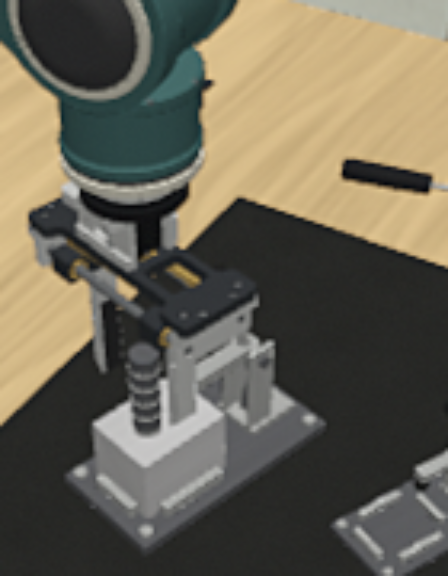

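Request:
carry_out:
  increments:
    - {"dp": [0,-0.5,0],"dr": [0,0,0]}
    - {"dp": [0,-0.5,0],"dr": [0,0,0]}
    - {"dp": [0,-0.5,0],"dr": [0,0,0]}
    - {"dp": [0,-0.5,0],"dr": [0,0,0]}
    - {"dp": [0,-0.5,0],"dr": [0,0,0]}
  jaw: 0.3
  squeeze: 10

```text
time_s: 7.23
tcp_pos: [522.4, -114.3, 75.5]
ee_rot: [0.0, 0.799, 0.601, 0.0]
wrist_force: [0.2, 0.2, -0.0]
finger_gap: 45.3
finger_force: 0.0
```

Request:
carry_out:
  increments:
    - {"dp": [0,0,0],"dr": [0,0,0]}
    - {"dp": [0,0,0],"dr": [0,0,0]}
    - {"dp": [0,0,0],"dr": [0,0,0]}
    - {"dp": [0,0,0],"dr": [0,0,0]}
    - {"dp": [0,0,0],"dr": [0,0,0]}
  jaw: 0.2

```text
time_s: 7.65
tcp_pos: [522.2, -114.2, 75.1]
ee_rot: [-0.0, 0.799, 0.601, 0.0]
wrist_force: [0.2, -0.2, -0.5]
finger_gap: 24.2
finger_force: 10.0
```

Request:
carry_out:
  increments:
    - {"dp": [0,0,0],"dr": [0,0,0]}
    - {"dp": [0,0,0],"dr": [0,0,0]}
    - {"dp": [0,0,0],"dr": [0,0,0]}
    - {"dp": [0,0,0],"dr": [0,0,0]}
    - {"dp": [0,0,0],"dr": [0,0,0]}
  jaw: 0.1

```text
time_s: 8.07
tcp_pos: [522.2, -114.2, 75.1]
ee_rot: [-0.0, 0.799, 0.601, 0.0]
wrist_force: [0.8, 0.1, -0.7]
finger_gap: 23.8
finger_force: 10.0
```

```bash
python3 - <<'E'
from h import *
go(fx(0,-12,71))
o=observe(); w=np.array(o['wrist_force']); print('F tool',rot(o['ee_rot']).inv().apply(w).round(2),'M tool',rot(o['ee_rot']).inv().apply(o['torque']).round(2))
E
```

```text
t 8.0667 fix xyz -2.2 -12.9 75.1 F [ 0.8  0.1 -0.7] gap 23.8 9.987670183181763
dp [0.9 2.2 4.1] dr [-0.    -0.     0.001] j [ 0.62  0.43 -0.57  1.91  0.3   0.88 -0.38]
F tool [0.37 0.73 0.74] M tool [-0.15 -0.08  0.03]
```

Gripped on 24 mm with hardly any side force. I firm up the grip and draw slowly.

Request:
carry_out:
  increments:
    - {"dp": [0,0,0],"dr": [0,0,0]}
    - {"dp": [0,0,0],"dr": [0,0,0]}
    - {"dp": [0,0,-1],"dr": [0,0,0]}
    - {"dp": [0,0,-3],"dr": [0,0,0]}
    - {"dp": [0,0,-5],"dr": [0,0,0]}
  jaw: 0.1
  squeeze: 25

```text
time_s: 8.48
tcp_pos: [522.1, -114.3, 80.1]
ee_rot: [-0.0, 0.799, 0.601, -0.0]
wrist_force: [1.3, -0.5, -3.2]
finger_gap: 23.6
finger_force: 25.0
```

Request:
carry_out:
  increments:
    - {"dp": [0,0,-1.5],"dr": [0,0,0]}
    - {"dp": [0,0,-3],"dr": [0,0,0]}
    - {"dp": [0,0,-4.5],"dr": [0,0,0]}
    - {"dp": [0,0,-6],"dr": [0,0,0]}
    - {"dp": [0,0,-7],"dr": [0,0,0]}

```text
time_s: 8.9
tcp_pos: [522.2, -114.2, 87.3]
ee_rot: [-0.0, 0.799, 0.601, -0.0]
wrist_force: [0.1, -0.5, -2.0]
finger_gap: 23.4
finger_force: 25.0
```

```bash
cat > c.py <<'E'
from h import *
from scipy.optimize import least_squares
go(fx(-2.2,-12.9,102.5))
o=observe(); print('F tool',rot(o['ee_rot']).inv().apply(o['wrist_force']).round(2),'M',rot(o['ee_rot']).inv().apply(o['torque']).round(2))
p,d=snapshot('scene'); f=cloud('scene',d)-ORG; F=np.dstack([f@EX,f@EY,f[...,2]])
r=np.hypot(F[...,0],F[...,1]+12)
# handle underside edge / shaft: radius of visible surface vs height, and brightness
for z in range(70,112,4):
    m=(F[...,2]>=z)&(F[...,2]<z+4)&(r<14.5)
    print(z,m.sum(),r[m].mean().round(1) if m.any() else '',p[m].mean().round() if m.any() else '')
t=F[(F[...,2]>140)&(F[...,2]<190)&(r<8)]; 
h=t[t[:,2]>np.percentile(t[:,2],50)] if len(t) else t
print('upper',np.percentile(t[:,2],[50,90]).round(1) if len(t) else '')
g=F[(F[...,2]>82)&(F[...,2]<120)&(r<20)]
print('top arm z', np.nanmax(F[...,2][(abs(F[...,0])<5)&(abs(F[...,1]-30)<6)&(F[...,2]<110)]).round(1))
E
python3 c.py
```

```text
t 8.9 fix xyz -2.2 -13.0 87.3 F [ 0.1 -0.5 -2. ] gap 23.4 24.9813374876976
dp [  0.1   0.  -15.2] dr [-0.    -0.     0.001] j [ 0.63  0.41 -0.58  1.9   0.28  0.91 -0.37]
F tool [-0.48  0.22  1.96] M [-0.06 -0.05 -0.02]
70 26 11.4 159.0
74 6 8.5 111.0
78 10 9.9 119.0
82 6 9.2 127.0
86 7 10.9 90.0
90 13 11.4 84.0
94 7 11.3 71.0
98 12 11.4 80.0
102 16 11.5 121.0
106 10 10.9 79.0
110 10 11.2 57.0
upper [162.3 163.5]
top arm z 100.6
```

Load is about 2–3 N (the gauge's weight), and the handle's lower end is at ≈88, so 12 mm out with no binding. Drawing the remaining 15 mm.

Request:
carry_out:
  increments:
    - {"dp": [0,0,-1.5],"dr": [0,0,0]}
    - {"dp": [0,0,-3.5],"dr": [0,0,0]}
    - {"dp": [0,0,-5],"dr": [0,0,0]}
    - {"dp": [0,0,-6.5],"dr": [0,0,0]}
    - {"dp": [0,0,-8],"dr": [0,0,0]}

```text
time_s: 9.37
tcp_pos: [522.2, -114.2, 95.2]
ee_rot: [-0.0, 0.799, 0.601, 0.0]
wrist_force: [-0.5, -0.2, -2.2]
finger_gap: 23.3
finger_force: 25.0
```

Request:
carry_out:
  increments:
    - {"dp": [0,0,-1.5],"dr": [0,0,0]}
    - {"dp": [0,0,-3],"dr": [0,0,0]}
    - {"dp": [0,0,-5],"dr": [0,0,0]}
    - {"dp": [0,0,-7],"dr": [0,0,0]}
    - {"dp": [0,0,-7],"dr": [0,0,0]}

```text
time_s: 9.78
tcp_pos: [522.4, -114.3, 102.5]
ee_rot: [0.0, 0.799, 0.601, 0.0]
wrist_force: [-0.4, 0.2, -2.1]
finger_gap: 23.7
finger_force: 25.0
```

Request:
carry_out:
  increments:
    - {"dp": [0,0,0],"dr": [0,0,0]}
    - {"dp": [0,0,0],"dr": [0,0,0]}
    - {"dp": [0,0,0],"dr": [0,0,0]}
    - {"dp": [0,0,0],"dr": [0,0,0]}
    - {"dp": [0,0,0],"dr": [0,0,0]}

```text
time_s: 10.2
tcp_pos: [522.1, -114.2, 102.0]
ee_rot: [-0.0, 0.799, 0.601, -0.0]
wrist_force: [-0.8, -0.2, -3.3]
finger_gap: 23.7
finger_force: 25.0
```

```bash
python3 c.py; python3 - <<'E'
from h import *
p,d=snapshot('scene'); cv2.imwrite('pics/s6.png',cv2.resize(p[100:280,190:330],None,fx=3.2,fy=3.2)[...,::-1])
E
```

```text
t 10.2 fix xyz -2.2 -12.9 102.0 F [-0.8 -0.2 -3.3] gap 23.7 24.981948137283325
dp [ 0.   0.  -0.5] dr [-0.    -0.     0.001] j [ 0.63  0.39 -0.58  1.89  0.27  0.93 -0.35]
F tool [-0.42 -0.67  3.34] M [-0.05 -0.03 -0.01]
70 20 12.0 171.0
74 8 9.9 114.0
78 11 10.0 111.0
82 7 10.2 124.0
86 12 9.5 120.0
90 9 9.5 119.0
94 8 9.5 119.0
98 7 9.8 119.0
102 11 11.1 97.0
106 8 11.3 71.0
110 12 11.3 59.0
upper [176.8 177.9]
top arm z 98.8
```

View pics/s6.png

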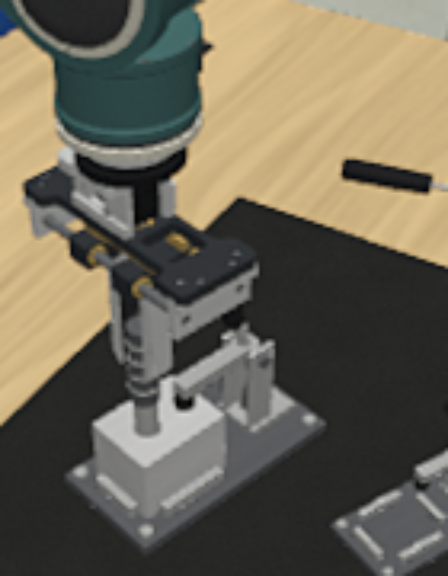

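The gauge is half drawn: the bright shaft shows at (147,415), the handle's lower end is at z≈102, and the top is at ≈178. It is upright, the clamp is shut, and the side force is small. Handing in.

```bash
python3 -c "
from station import finish_job
print(finish_job())"
```

```text
the job is handed in; nothing more can be done
None
```

I shut the clamp on the block, then drew the gauge up about 27 mm and handed the job in with the gripper holding it still and upright; no verdict came back.

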